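# Fill the slug box under the goldsmith's funnel

## Task

Push the wooden box along its rail until it is fully home against the red stop, under the funnel's spout, before anything else. Then draw the metal tray of brass slugs out of its wooden dock, set it down level on the white shelf between the guides with its open end just over the funnel's edge, and let go of it; then take it by its orange tongue and tip it over the funnel's edge, right there at the shelf, so that all three slugs slide through the funnel into the box. Lay the empty tray back level on the shelf and let go; spill no slug and leave the jar, the loupe and the mallet head alone.

Things in the scene. Friction and masses are not known exactly. Their poses are not given: they have to be found in the camera images.
- station: Fixed filling station. Origin on the bench (z = 0) under the rail at the funnel. x: pouring direction, from shelf to funnel; y: along the rail towards the red stop. Rail 24 wide, top 16 mm up, y = -230 to 60 mm; foot plates 8 mm thick, to 70 mm from the rail's middle.
- rest (a point): Middle of the top of the white shelf, 115 mm up, axes as the station's. Shelf 70 mm along x (its +35 mm edge is the funnel's edge, the tipping edge), 66 wide; side guides 5 mm thick stand 5 mm above it, 55 mm apart inside. The tray's middle belongs here, tray x along station x; its open end is then 10 mm past the edge and no shelf lies under its tongue.
- spout (a point): Centre of the 50 x 50 mm black spout's lower opening, 64 mm above the bench, at station x = 7 mm. Above it the beige hopper on posts: inside station x = -30 to 45, y = -34 to 34 mm, walls 3 mm; front and side walls reach 155 mm up, the shelf side only 115 mm.
- box (a joint): Slide of the wooden receiving box along the rail, in m: 0 is farthest from the stop, 0.130 is fully home against the red stop under the spout. It moves along the station's y axis; friction about 2 N holds it where it is left. It starts between 0 and 0.05.
- box_in (a point): Centre of the box's inner floor, 20 mm above the bench, axes as the station's. The box is open on top, 90 mm along x, 84 mm along y, 42 mm high outside (top 58 mm above the bench), walls and floor 4 mm.
- push_plate (a point): Centre of the outer face (facing station -y) of the black upright push plate on the box, 61 mm up. Plate 40 mm along x, 8 thick, from 19 to 79 mm above the bench, on a brass arm 110 mm from the box's middle, so that the pushing hand stays clear of the funnel.
- dock: Fixed wooden dock where the tray is parked. Origin on the bench; x: its open front, the way the tray is drawn out. Roof 100 mm wide, x = -47 to 28 mm, from 48 to 58 mm up; back wall at x = -42; cheeks 80 mm apart inside. The roof covers the tray's tongue: take the tray across its middle and draw it 60 mm out along x before raising it more than 10 mm.
- tray: Open metal tray, about 0.15 kg. Origin in the middle of its underside; x points to its open end. Body 90 mm along x, 46 wide, 32 high; side and tail walls 3 mm, floor 4 mm; no wall at the +x end, so tilting it spills the slugs. An orange tongue at the tail.
- tongue (a point): Grip point of the tray's tongue: tray x = -70, z = 22 mm, axes as the tray's. An upright plate 10 mm thick across y, z = 10 to 34, x = -45 to -90 mm. The tray is tipped about the funnel's edge, about 55 degrees for the slugs to slide out; the fingers turn with it, so grasp it leaning about 35 degrees, fingertips towards the funnel, to end leaning little the other way.
- slug0_center (a point): Centre of a brass slug, a disc 14 mm in diameter and 10 mm high, 14 g, lying flat in the tray.
- slug1_center (a point): Centre of the second, equal brass slug in the tray.
- slug2_center (a point): Centre of the third, equal brass slug in the tray.
- jar: Bystander: amber glass jar with yellow cap, 48 mm in diameter, 60 mm high; origin under its middle. Leave alone.
- loupe: Bystander: black loupe standing upright, 36 mm in diameter, 36 mm high; origin under its middle. Leave alone.
- mallet_head: Bystander: wooden mallet head standing upright, 44 mm in diameter, 45 mm high; origin under its middle. Leave alone.
Mind the look-alikes: they are no part of the job. Of the things like the tray, leave any that is black; of the rest the smaller one is meant.

How it is judged (in metres and radians):
On the way, in this order (a step that is already met when the one before it is completed fails the run):
1. the box is fully home against the stop while all slugs are still in the tray and the tray is still in its dock (value of joint box above 0.125 m and x of slug0_center in the frame of tray between -0.045 and 0.047 m and y of slug0_center in the frame of tray between -0.022 and 0.022 m and z of slug0_center in the frame of tray between 0 and 0.03 m and x of slug1_center in the frame of tray between -0.045 and 0.047 m and y of slug1_center in the frame of tray between -0.022 and 0.022 m and z of slug1_center in the frame of tray between 0 and 0.03 m and x of slug2_center in the frame of tray between -0.045 and 0.047 m and y of slug2_center in the frame of tray between -0.022 and 0.022 m and z of slug2_center in the frame of tray between 0 and 0.03 m and distance of tray from where it was at the start of the episode below 0.015 m), for 0.2 s.
2. the tray lies level on the shelf between the guides, its open end at or over the funnel's edge, let go of, with all slugs still in it (value of joint box above 0.125 m and x of slug0_center in the frame of tray between -0.045 and 0.047 m and y of slug0_center in the frame of tray between -0.022 and 0.022 m and z of slug0_center in the frame of tray between 0 and 0.03 m and x of slug1_center in the frame of tray between -0.045 and 0.047 m and y of slug1_center in the frame of tray between -0.022 and 0.022 m and z of slug1_center in the frame of tray between 0 and 0.03 m and x of slug2_center in the frame of tray between -0.045 and 0.047 m and y of slug2_center in the frame of tray between -0.022 and 0.022 m and z of slug2_center in the frame of tray between 0 and 0.03 m and x of tray in the frame of rest between -0.01 and 0.022 m and y of tray in the frame of rest between -0.012 and 0.012 m and z of tray in the frame of rest between -0.004 and 0.007 m and angle between tray's own z axis and vertical below 0.08 rad and angle between the x axis of tray and the x axis of rest, either way round below 0.15 rad and contact force between the fingers and tray below 0.1 N and contact force between tray and station above 0.2 N), for 0.2 s.
3. the tray, held at its tongue, is tipped at least 34 degrees towards the funnel, at the shelf (value of joint box above 0.125 m and angle between tray's own z axis and vertical above 0.6 rad and distance between the grasp point and tongue below 0.04 m and contact force between the fingers and tray above 0.5 N and z of tongue in the frame of rest above 0.04 m and distance between tray and rest below 0.07 m), for 0.1 s.
At the end, for the whole second after the job is handed in: The box is home (within 5 mm of the stop), all three slugs lie at rest inside it, and the empty tray lies level (within 0.08 rad) and released on the shelf, its middle within 30 mm along and 14 mm across of the shelf's middle (value of joint box above 0.125 m and x of slug0_center in the frame of box_in between -0.042 and 0.042 m and y of slug0_center in the frame of box_in between -0.039 and 0.039 m and z of slug0_center in the frame of box_in between 0 and 0.038 m and x of slug1_center in the frame of box_in between -0.042 and 0.042 m and y of slug1_center in the frame of box_in between -0.039 and 0.039 m and z of slug1_center in the frame of box_in between 0 and 0.038 m and x of slug2_center in the frame of box_in between -0.042 and 0.042 m and y of slug2_center in the frame of box_in between -0.039 and 0.039 m and z of slug2_center in the frame of box_in between 0 and 0.038 m and x of tray in the frame of rest between -0.03 and 0.03 m and y of tray in the frame of rest between -0.014 and 0.014 m and z of tray in the frame of rest between -0.004 and 0.01 m and angle between tray's own z axis and vertical below 0.08 rad and angle between the x axis of tray and the x axis of rest, either way round below 0.15 rad and contact force between the fingers and tray below 0.1 N and contact force between tray and station above 0.2 N and linear speed of each of tray, slug0, slug1, slug2 below 0.02 m/s); the robot touches nothing.
It fails at once if a slug is spilled onto the bench or the station's foot ((height (world z) of slug0_center below 0.0185 m and (z of slug0_center in the frame of tray above 0.03 m or z of slug0_center in the frame of tray below 0 m or x of slug0_center in the frame of tray above 0.052 m or x of slug0_center in the frame of tray below -0.045 m or y of slug0_center in the frame of tray above 0.023 m or y of slug0_center in the frame of tray below -0.023 m)) or (height (world z) of slug1_center below 0.0185 m and (z of slug1_center in the frame of tray above 0.03 m or z of slug1_center in the frame of tray below 0 m or x of slug1_center in the frame of tray above 0.052 m or x of slug1_center in the frame of tray below -0.045 m or y of slug1_center in the frame of tray above 0.023 m or y of slug1_center in the frame of tray below -0.023 m)) or (height (world z) of slug2_center below 0.0185 m and (z of slug2_center in the frame of tray above 0.03 m or z of slug2_center in the frame of tray below 0 m or x of slug2_center in the frame of tray above 0.052 m or x of slug2_center in the frame of tray below -0.045 m or y of slug2_center in the frame of tray above 0.023 m or y of slug2_center in the frame of tray below -0.023 m))).
It fails at once if the jar, the loupe or the mallet head is moved more than 15 mm (distance of any of jar, loupe, mallet_head from where it was at the start of the episode above 0.015 m).
It also fails if it takes over 72 s, if anything falls off the work surface, if the arm or the gripper's body presses on something with over 40 N, if the wrist force passes 120 N, or if a joint passes its speed limit or range.

## Robot

A 6-joint arm with a two-finger parallel gripper is mounted at the origin on the work surface. World frame = base frame: x ahead of the robot, y to its left, z up, the work surface at z = 0. Lengths are in mm, angles in rad, forces in N, time in s.
With the tool pointing down it reaches from about 300 to 1000 mm from the base axis. Payload 5.1 kg.
Tool frame: the origin (TCP) lies midway between the tips of the shut fingers; the grasp point (between the pads) lies 19 mm behind it; z points along the fingers, y is the line along which they close (so a half turn about z gives the same grasp; the last joint's range is limited). The gripper opens to 95 mm and grips with 3 to 60 N. Pads are 20 mm wide; open, the fingers measure 119 mm over their backs; the gripper's body (75 mm by 180 mm) begins 59 mm behind the grasp point.
Start: joints at [1.259, 0.124, 1.65, -0, 1.367, -0.083], TCP at [147.448, 633.043, 214.656] pointing down, gripper open.
Joint ranges: [-2.61, 2.61], [-1.02, 2.33], [0.03, 2.71], [-1.35, 4.49], [0.32, 2.68], [-2.91, 2.91]. Speed limits (rad/s): [2.57, 2.57, 3.14, 3.14, 3.14, 3.14].

## Interface

Orientations are given as a rotation vector (axis times angle).
In Python, from workcell import observe, camera, camera_model, close_job gives the robot as it stands. The module is installed in compiled form; this text tells all that it offers.
- The arm moves only by the tool servo_tool, never from a script. Its argument "increments" is a list that holds one entry, the list of rows, each a list of 7 numbers: the turn, a rotation vector about the tool's x, y, z in rad, then the shift along the tool's x, y, z in mm, then the opening in per cent of the stroke, from 0 (shut) to 100 (fully open). A call has exactly 8 rows; each row shifts and turns the commanded pose from where the row before left it, along the tool's axes as they then stand; what a row does not reach is not made up. A row lasts 1/8 s, in which the tool goes at most 62.5 mm and 10.7 degrees, less where a joint would pass 70% of its speed; a pose out of reach is approached as far as the arm can. A call with a gripper value outside its range is refused whole. The fingers move at their own pace and stop on an object; "squeeze" is the grip in N (left out, the last holds). Time passes only in rows, so rows that do not move let the fingers close, or fill a call up. It gives the time, the measured TCP pose, the force, the opening and the grip force at its end, in the units of the state.
- observe(): the state, without advancing time (a new reading comes with each control period).
- camera(name): name is "side" or "top" or "wrist"; returns (picture, depth): 480x640x3 uint8, red, green, blue; 480x640 float32, mm along the optical axis (not along the pixel's ray), 0 where there is no reading.
- camera_model(name): a dict with "fov_y" (degrees; the focal length in pixels is half the picture's height over the tangent of half this angle, whatever the lens; pixels are square), "cx", "cy" (the principal point, pixels), "rvec" (rotation vector, rad) and "tvec" (3), from world to camera coordinates, as OpenCV has them; the wrist camera has in their place "T_tool_cam" (4x4, takes a point from camera to tool coordinates, whose origin is the TCP and whose axes are the flange's). Camera axes: x right, y down, z forward; pixel columns grow to the right and rows downward; lengths in mm; the calibration is good to about 2 mm. A picture is of the moment at which its call begins: read the wrist's pose just before it. camera_model takes no time and is no camera call.
- close_job(): hands the job in; it is judged then, once.
The state is a dict: "clock": time; "joint_pos": joint angles; "qvel": joint speeds; "effort": joint torques, N m; "position": TCP position; "ee_rot": TCP orientation; "ft_force": force on the tool from outside, world axes, zero at the start; "ft_torque": the same for the moment, N m; "grip_width": opening from 0.0 (shut) to 1.0 (fully open); "grasp_force": force on a finger pad.
Only numpy, scipy, OpenCV 4.12 (cv2) and the standard library are available. Lean on these libraries where they do the work, as an engineer would, in place of code of your own. Each camera call takes 0.05 s, during which the arm holds its last target. There are 200 camera calls.

## Working session

There is one attempt and no reset: what is moved stays moved. The work goes in short steps, Python scripts to look and compute and a tool call to move; the robot and the scene stay as the last step left them, time stands still between calls to the robot, and variables do not carry over. Pictures are saved under pics/ and viewed, at most 10 in all, crops included, and the job is handed in when it is done.

Besides the shell and the picture viewer there is one more tool, called after "Call:" as a command line: name --argument value ..., lists and objects as JSON in quotes. servo_tool: Moves the arm, as the interface text tells. Its arguments: {"type":"object","properties":{"increments":{"type":"array"},"squeeze":{"type":"number"}},"required":["increments"]}

```bash
mkdir -p pics
cat > h.py <<'E'
import numpy as np, cv2
from scipy.spatial.transform import Rotation as R
from workcell import observe, camera, camera_model, close_job
def grab(name):
    s=observe(); im,d=camera(name); m=camera_model(name)
    f=240/np.tan(np.radians(m["fov_y"])/2)
    if name=="wrist":
        T=np.eye(4);T[:3,:3]=R.from_rotvec(s["ee_rot"]).as_matrix();T[:3,3]=s["position"]
        T=T@np.array(m["T_tool_cam"])
    else:
        C=np.eye(4);C[:3,:3]=R.from_rotvec(np.ravel(m["rvec"])).as_matrix();C[:3,3]=np.ravel(m["tvec"]);T=np.linalg.inv(C)
    v,u=np.mgrid[0:480,0:640]
    P=np.stack([(u-m["cx"])/f*d,(v-m["cy"])/f*d,d],-1)@T[:3,:3].T+T[:3,3]
    P[d==0]=np.nan
    return im,P
E
python3 - <<'E'
from h import *
for n in("side","top"):
    im,P=grab(n); np.savez(f"pics/{n}0.npz",im=im,P=P); cv2.imwrite(f"pics/{n}0.png",im[...,::-1])
s=observe();print({k:np.round(v,3) for k,v in s.items()})
for n in("side","top","wrist"): print(camera_model(n))
E
```

```text
{'clock': np.float64(0.1), 'joint_pos': array([ 1.259,  0.124,  1.652, -0.   ,  1.367, -0.083]), 'qvel': array([ 0.   , -0.001, -0.003, -0.001,  0.001,  0.001]), 'effort': array([ 1.0000e-03, -4.1889e+01, -3.6109e+01,  7.8000e-02,  4.6000e-02,
       -0.0000e+00]), 'position': array([147.273, 632.509, 213.513]), 'ee_rot': array([-3.590e-01, -3.121e+00,  3.000e-03]), 'ft_force': array([ 0.024, -0.131,  0.505]), 'ft_torque': array([-0.042, -0.076,  0.002]), 'grasp_force': np.float64(0.0), 'grip_width': np.float64(1.001)}
{'fov_y': 44.04920391147697, 'cx': 306.6943456147754, 'cy': 240.1218965497098, 'rvec': array([ 2.3259721 , -0.35095418,  0.14264755]), 'tvec': array([-459.47592342,  223.4075181 , 1313.77568878])}
{'fov_y': 48.1027412498581, 'cx': 318.1984044930632, 'cy': 238.37871992401372, 'rvec': array([ 2.17072351, -2.1872505 ,  0.09711635]), 'tvec': array([  78.30489519,  519.44107602, 1301.8419424 ])}
{'fov_y': 67.6837310052893, 'cx': 323.0469646474408, 'cy': 238.76243347230613, 'T_tool_cam': array([[ 1.78071840e-04, -9.61499641e-01, -2.74806129e-01,
         7.67574236e+01],
       [ 9.99999981e-01,  1.92834284e-04, -2.67033996e-05,
        -1.29948901e+00],
       [ 7.86673521e-05, -2.74806119e-01,  9.61499657e-01,
        -1.70494654e+02],
       [ 0.00000000e+00,  0.00000000e+00,  0.00000000e+00,
         1.00000000e+00]])}
```

View pics/top0.png

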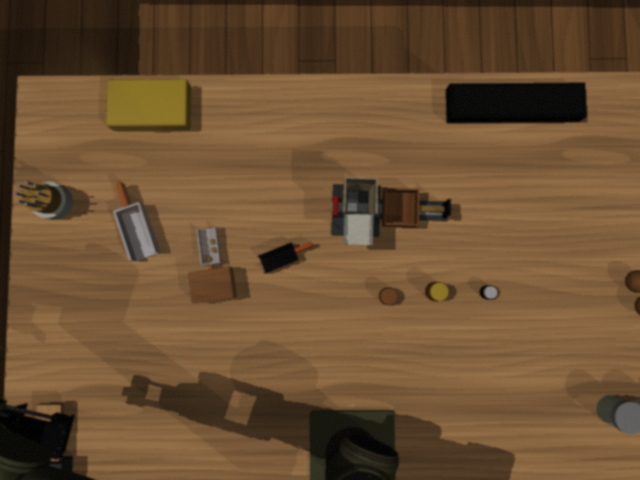

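View pics/side0.png

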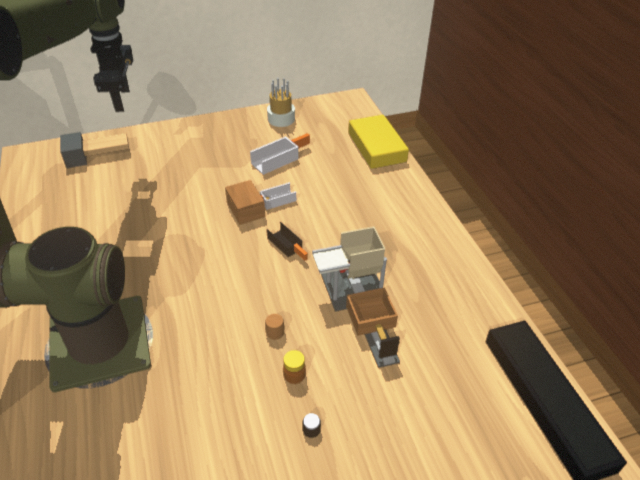

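The top view shows the shelf at (358,230), the hopper at (361,195), the box at (402,208) and the push plate at (447,209). The small metal tray is in the dock at (208,245)/(212,285). The larger tray at (135,230) and the black one at (280,257) are look-alikes. Bystanders are at (389,296), (439,292) and (489,292). The side view agrees, with the station at (350,260), the dock at (245,200) and the plate at (390,345).

```bash
python3 - <<'E'
from h import *
z=np.load("pics/top0.npz");im,P=z["im"],z["P"]
def rect(name,box,z0,z1,f=None):
    x0,x1,y0,y1=box
    m=np.zeros(P.shape[:2],bool);m[y0:y1,x0:x1]=1
    m&=(P[...,2]>z0)&(P[...,2]<z1)
    if f is not None:m&=f
    p=P[m]
    if len(p)<5:print(name,len(p));return
    r=cv2.minAreaRect(p[:,:2].astype(np.float32));print(name,len(p),"c",np.round(r[0],1),"size",np.round(r[1],1),"ang",round(r[2],1),"z",np.round(np.percentile(p[:,2],[5,50,95]),1))
im=im.astype(int)
white=im.min(-1)>110
rect("shelf",(330,395,205,255),108,119)
rect("hopper",(330,395,170,215),140,165)
rect("box top",(372,425,180,235),50,64)
rect("plate top",(420,460,190,225),70,90)
rect("dock roof",(180,245,260,310),50,66)
rect("tray rim",(190,230,220,268),18,45)
rect("jar",(420,460,275,310),50,75);rect("loupe",(475,505,280,305),25,50);rect("mallet",(375,405,280,310),35,55)
rect("bench",(300,330,300,340),-20,20)
rect("black",(255,320,235,275),12,60)
rect("big",(110,165,180,265),12,80)
E
python3 - <<'E'
import cv2
a=cv2.imread('pics/top0.png')[170:310,180:460]
cv2.imwrite('pics/c0.png',cv2.resize(a,(800,400),interpolation=cv2.INTER_CUBIC))
E
```

```text
shelf 755 c [540.3 -16.2] size [69.1 86. ] ang 87.7 z [111.1 115.  118.2]
hopper 204 c [605.7 -20.4] size [74.5 80.2] ang 87.1 z [142.4 153.5 157.7]
box top 289 c [ 593. -127.] size [85.3 91. ] ang 88.6 z [51.4 57.  61.9]
plate top 65 c [ 587.6 -235.4] size [ 7.7 39.3] ang 88.7 z [71.5 78.3 82.3]
dock roof 1321 c [408.  331.8] size [ 74.7 100.9] ang 8.0 z [53.  57.1 61.4]
tray rim 211 c [499.7 343. ] size [99.1 47.2] ang 7.8 z [19.3 29.5 34.6]
jar 269 c [ 388.8 -210.8] size [41.3 41.5] ang 61.5 z [56.1 60.3 64.3]
loupe 173 c [ 385.5 -340.4] size [33.4 33.9] ang 89.6 z [27.9 35.4 40. ]
mallet 227 c [377.5 -93.2] size [39.2 38.7] ang 59.9 z [39.7 45.2 49.1]
bench 1195 c [320.6  85. ] size [72.1 96.3] ang 89.6 z [-5.  -0.3  4.3]
black 243 c [482.3 152.5] size [ 46.5 133.8] ang 21.8 z [15.2 31.3 36.7]
big 914 c [569.9 530.9] size [191.9  68.8] ang 19.3 z [14.5 39.2 48.4]
```

View pics/c0.png

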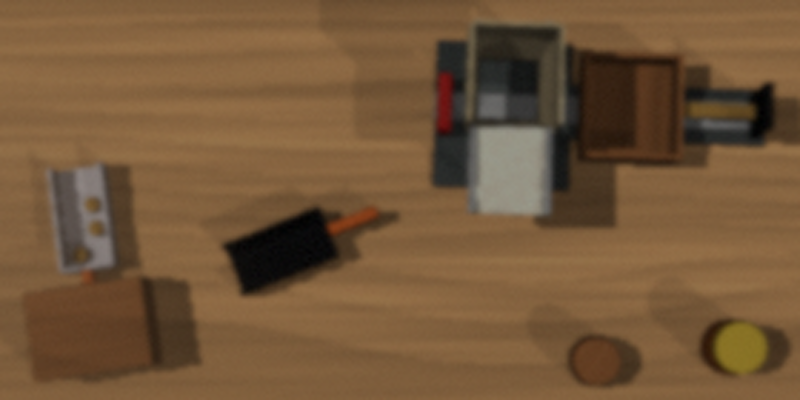

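```bash
cat >> h.py <<'E'
def pose(yaw,lean=0):
    """tool down, tool y at world angle yaw (deg); lean: tips tilt away along -tool x (deg)"""
    a=np.radians(yaw); y=np.array([np.cos(a),np.sin(a),0]); z=np.array([0,0,-1.]); x=np.cross(y,z)
    return np.stack([x,y,z],1)@R.from_rotvec([0,-np.radians(lean),0]).as_matrix()
def plan(p,Rm,n):
    """n equal rows (turn, shift) from the measured pose to TCP p, rotation Rm"""
    s=observe(); R0=R.from_rotvec(s["ee_rot"]); p0=np.array(s["position"])
    w=(R0.inv()*R.from_matrix(Rm)).as_rotvec(); Rr=R0; dp=(np.array(p)-p0)/n
    print("t",round(s["clock"],2),"at",np.round(p0,1),"turn",np.round(w,3),"shift world",np.round(dp*n,1),"grip",s["grip_width"],s["grasp_force"])
    for i in range(n):
        print(np.round(w/n,3).tolist(),np.round(Rr.inv().apply(dp),0).tolist()); Rr=Rr*R.from_rotvec(np.round(w/n,3))
yawS=-2.9; O=np.array([598.2,-20.0])
def st(x,y,z):
    a=np.radians(yawS); return np.array([O[0]+np.cos(a)*x-np.sin(a)*y,O[1]+np.sin(a)*x+np.cos(a)*y,z])
E
python3 -c "
from h import *
plan(st(0,-258,230),pose(yawS),20)"
```

```text
t 0.1 at [147.3 632.5 213.5] turn [-2.000e-03  1.000e-03  1.393e+00] shift world [ 437.9 -910.2   16.5] grip 1.0011356819483863 0.0
[-0.0, 0.0, 0.07] [-32.0, -39.0, -1.0]
[-0.0, 0.0, 0.07] [-34.0, -37.0, -1.0]
[-0.0, 0.0, 0.07] [-37.0, -35.0, -1.0]
[-0.0, 0.0, 0.07] [-39.0, -32.0, -1.0]
[-0.0, 0.0, 0.07] [-41.0, -29.0, -1.0]
[-0.0, 0.0, 0.07] [-43.0, -26.0, -1.0]
[-0.0, 0.0, 0.07] [-45.0, -23.0, -1.0]
[-0.0, 0.0, 0.07] [-46.0, -20.0, -1.0]
[-0.0, 0.0, 0.07] [-48.0, -17.0, -1.0]
[-0.0, 0.0, 0.07] [-49.0, -13.0, -1.0]
[-0.0, 0.0, 0.07] [-50.0, -10.0, -1.0]
[-0.0, 0.0, 0.07] [-50.0, -6.0, -1.0]
[-0.0, 0.0, 0.07] [-50.0, -3.0, -1.0]
[-0.0, 0.0, 0.07] [-50.0, 1.0, -1.0]
[-0.0, 0.0, 0.07] [-50.0, 4.0, -1.0]
[-0.0, 0.0, 0.07] [-50.0, 8.0, -1.0]
[-0.0, 0.0, 0.07] [-49.0, 11.0, -1.0]
[-0.0, 0.0, 0.07] [-48.0, 15.0, -1.0]
[-0.0, 0.0, 0.07] [-47.0, 18.0, -1.0]
[-0.0, 0.0, 0.07] [-46.0, 21.0, -1.0]
```

Call:
servo_tool --increments '[[[0,0,0.07,-32,-39,-1,0],[0,0,0.07,-34,-37,-1,0],[0,0,0.07,-37,-35,-1,0],[0,0,0.07,-39,-32,-1,0],[0,0,0.07,-41,-29,-1,0],[0,0,0.07,-43,-26,-1,0],[0,0,0.07,-45,-23,-1,0],[0,0,0.07,-46,-20,-1,0]]]' --squeeze 20

```text
clock: 1.1
position: [322.0, 267.9, 222.3]
ee_rot: [1.21, 2.899, -0.0]
ft_force: [-0.2, 0.6, 0.1]
grip_width: 0.214
grasp_force: 0.0
```

Call:
servo_tool --increments '[[[0,0,0.07,-48,-17,-1,0],[0,0,0.07,-49,-13,-1,0],[0,0,0.07,-50,-10,-1,0],[0,0,0.07,-50,-6,-1,0],[0,0,0.07,-50,-3,-1,0],[0,0,0.07,-50,1,-1,0],[0,0,0.07,-50,4,-1,0],[0,0,0.07,-50,8,-1,0]]]'

```text
clock: 2.1
position: [496.7, -96.2, 230.2]
ee_rot: [-1.965, -2.451, -0.0]
ft_force: [0.6, 1.5, 0.3]
grip_width: 0.004
grasp_force: 0.0
```

Call:
servo_tool --increments '[[[0,0,0.07,-49,11,-1,0],[0,0,0.07,-48,15,-1,0],[0,0,0.07,-47,18,-1,0],[0,0,0.07,-46,21,-1,0],[0,0,0,0,0,40,0],[0,0,0,0,0,50,0],[0,0,0,0,0,0,0],[0,0,0,0,0,0,0]]]'

```text
clock: 3.1
position: [584.1, -276.6, 146.2]
ee_rot: [2.284, 2.155, 0.001]
ft_force: [0.3, -0.3, 0.4]
grip_width: 0.002
grasp_force: 0.0
```

```bash
python3 -c "
from h import *
plan(st(0,-258,45),pose(yawS),4)
plan(st(0,-122,45),pose(yawS),8)
im,P=grab('wrist');np.savez('pics/w1.npz',im=im,P=P);cv2.imwrite('pics/w1.png',im[...,::-1])"
```

```text
t 3.1 at [ 584.1 -276.6  146.2] turn [ 0.001  0.001 -0.007] shift world [   1.    -1.1 -101.2] grip 0.002103213431726983 0.0
[0.0, 0.0, -0.002] [-0.0, 0.0, 25.0]
[0.0, 0.0, -0.002] [-0.0, 0.0, 25.0]
[0.0, 0.0, -0.002] [-0.0, 0.0, 25.0]
[0.0, 0.0, -0.002] [-0.0, 0.0, 25.0]
t 3.1 at [ 584.1 -276.6  146.2] turn [ 0.001  0.001 -0.007] shift world [   7.9  134.8 -101.2] grip 0.002103213431726983 0.0
[0.0, 0.0, -0.001] [17.0, -0.0, 13.0]
[0.0, 0.0, -0.001] [17.0, 0.0, 13.0]
[0.0, 0.0, -0.001] [17.0, 0.0, 13.0]
[0.0, 0.0, -0.001] [17.0, 0.0, 13.0]
[0.0, 0.0, -0.001] [17.0, 0.0, 13.0]
[0.0, 0.0, -0.001] [17.0, 0.0, 13.0]
[0.0, 0.0, -0.001] [17.0, 0.0, 13.0]
[0.0, 0.0, -0.001] [17.0, 0.0, 13.0]
```

View pics/w1.png

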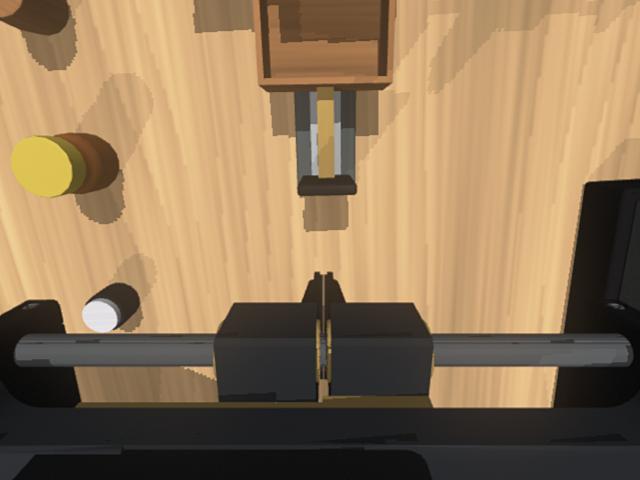

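Picture: the push plate's top is at (327,187), in line with the shut fingers at (323,300), and the box is beyond it. Jar at (48,165), loupe at (100,315), both well clear.

Call:
servo_tool --increments '[[[0,0,-0.007,0,0,32,0],[0,0,0,0,0,32,0],[0,0,0,0,0,32,0],[0,0,0,10,0,0,0],[0,0,0,15,0,0,0],[0,0,0,15,0,0,0],[0,0,0,15,0,0,0],[0,0,0,15,0,0,0]]]'

```text
clock: 4.15
position: [588.0, -205.8, 50.1]
ee_rot: [2.275, 2.163, 0.001]
ft_force: [0.9, -2.7, 2.0]
grip_width: 0.005
grasp_force: 1.4
```

Call:
servo_tool --increments '[[[0,0,0,15,0,0,0],[0,0,0,15,0,0,0],[0,0,0,10,0,0,0],[0,0,0,8,0,0,0],[0,0,0,4,0,0,0],[0,0,0,2,0,0,0],[0,0,0,0,0,0,0],[0,0,0,0,0,0,0]]]'

```text
clock: 5.15
position: [589.4, -152.2, 48.2]
ee_rot: [-2.277, -2.163, -0.0]
ft_force: [0.5, 0.2, -0.1]
grip_width: 0.005
grasp_force: 0.0
```

```bash
python3 -c "
from h import *
plan(st(0,-122,50),pose(yawS),1); print(observe()['ft_force'])
im,P=grab('top');np.savez('pics/t2.npz',im=im,P=P);cv2.imwrite('pics/t2.png',im[...,::-1])
m=np.zeros((480,640),bool);m[180:232,330:425]=1;m&=(P[...,2]>70)&(P[...,2]<84)&(P[...,1]<-80)
print(P[m].mean(0),P[m].min(0),P[m].max(0))
im,P=grab('wrist');np.savez('pics/w2.npz',im=im,P=P);cv2.imwrite('pics/w2.png',im[...,::-1])
"
```

```text
t 5.15 at [ 589.4 -152.2   48.2] turn [-0.001 -0.001 -0.001] shift world [ 2.6 10.3  1.8] grip 0.0045440237704077215 0.0
[-0.001, -0.001, -0.001] [10.0, 2.0, -2.0]
[ 0.53874022  0.21191781 -0.13734989]<string>:6: RuntimeWarning: Mean of empty slice.
  ret = um.true_divide(
Traceback (most recent call last):
ValueError: zero-size array to reduction operation minimum which has no identity
```

Call:
servo_tool --increments '[[[0,0,0,3,2,-2,0],[0,0,0,3,0,0,0],[0,0,0,2,0,0,0],[0,0,0,1,0,0,0],[0,0,0,1,0,0,0],[0,0,0,1,0,0,0],[0,0,0,1,0,0,0],[0,0,0,1,0,0,0]]]'

```text
clock: 6.2
position: [592.2, -142.4, 50.7]
ee_rot: [2.274, 2.162, -0.006]
ft_force: [-2.4, -13.4, -2.0]
grip_width: 0.008
grasp_force: 6.7
```

Call:
servo_tool --increments '[[[0,0,0,1,0,0,0],[0,0,0,1,0,0,0],[0,0,0,0,0,0,0],[0,0,0,0,0,0,0],[0,0,0,0,0,0,0],[0,0,0,0,0,0,0],[0,0,0,0,0,0,0],[0,0,0,0,0,0,0]]]'

```text
clock: 7.2
position: [592.2, -142.4, 50.8]
ee_rot: [2.272, 2.161, -0.01]
ft_force: [-2.1, -16.6, -2.7]
grip_width: 0.007
grasp_force: 8.7
```

```bash
python3 -c "
from h import *
plan(st(0,-122,50),pose(yawS),1)
im,P=grab('wrist');np.savez('pics/w2.npz',im=im,P=P);cv2.imwrite('pics/w2.png',im[...,::-1])
"
```

```text
t 7.2 at [ 592.2 -142.4   50.8] turn [0.    0.009 0.   ] shift world [-0.2  0.6 -0.8] grip 0.00700598138049328 8.729318529367447
[0.0, 0.009, 0.0] [1.0, -0.0, 1.0]
```

View pics/w2.png

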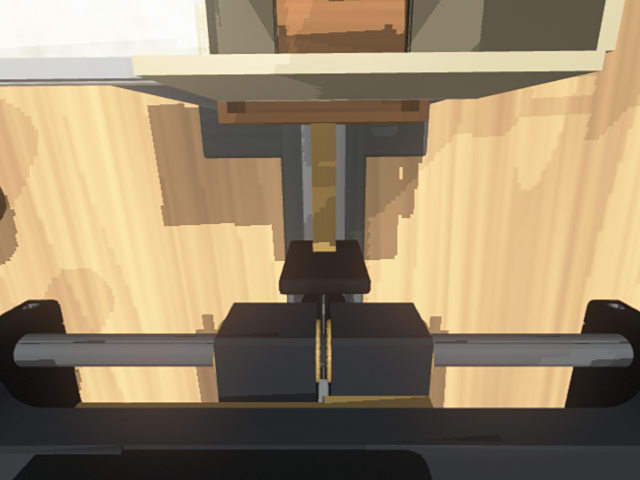

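Step 1 is done: 16 N against the stop, no further motion, and the box now under the hopper at (320,110). Retreat, then look at the station from above.

Call:
servo_tool --increments '[[[0,0,0,-12,0,0,0],[0,0,0,-12,0,0,0],[0,0,0,0,0,-60,0],[0,0,0,0,0,-60,0],[0,0,0,0,0,-60,0],[0,0,0,30,-15,-60,0],[0,0,0,40,-20,-10,0],[0,0,0,30,-15,0,0]]]'

```text
clock: 8.25
position: [548.1, -60.6, 298.1]
ee_rot: [2.275, 2.163, 0.006]
ft_force: [-0.1, -0.1, 0.1]
grip_width: 0.006
grasp_force: 0.0
```

Call:
servo_tool --increments '[[[0,0,0,0,0,0,0],[0,0,0,0,0,0,0],[0,0,0,0,0,0,0],[0,0,0,0,0,0,0],[0,0,0,0,0,0,0],[0,0,0,0,0,0,100],[0,0,0,0,0,0,100],[0,0,0,0,0,0,100]]]'

```text
clock: 9.25
position: [547.7, -61.9, 295.2]
ee_rot: [2.277, 2.164, 0.0]
ft_force: [0.3, 0.1, -0.3]
grip_width: 0.266
grasp_force: 0.0
```

```bash
python3 -c "
from h import *
im,P=grab('wrist');np.savez('pics/w3.npz',im=im,P=P);cv2.imwrite('pics/w3.png',im[...,::-1])
im,P2=grab('top');np.savez('pics/t3.npz',im=im,P=P2)
Z=P[...,2];Y=P[...,1];X=P[...,0]
def rect(n,m):
    p=P[m&(np.arange(480)[:,None]<420)];r=cv2.minAreaRect(p[:,:2].astype(np.float32));print(n,len(p),np.round(r[0],1),np.round(r[1],1),round(r[2],2),np.round(p[:,2].mean(),1))
b=(abs(Y+18)<70)
rect('shelf',b&(abs(Z-115)<2)&(X<563)&(X>450))
rect('guides',b&(abs(Z-120)<1.5)&(X<563)&(X>450))
rect('hop',b&(abs(Z-155)<2)&(X>480)&(X<720))
for n,m in(('g1',(abs(Z-120)<1.5)&(X<560)&(X>500)&(Y>-18)&b),('g2',(abs(Z-120)<1.5)&(X<560)&(X>500)&(Y<-18)&b)):
    p=P[m];print(n,len(p),p.mean(0),np.polyfit(p[:,0],p[:,1],1)) if len(p)>5 else print(n)
plan([500,343,300],pose(98),14)
"
```

```text
shelf 3813 [531.6 -12.7] [60.7 65.1] 87.67 115.4
guides 660 [531.8 -15.4] [65.1 64.4] 87.59 120.2
hop 1040 [607.4 -18.7] [74.2 79.8] 87.81 155.2
g1 313 [530.61656843  14.7374441  120.25001663] [-0.03596336 33.82019828]
g2 306 [531.53913438 -45.26797818 120.24086899] [ -0.04260833 -22.61998074]
t 9.35 at [547.7 -61.9 295.2] turn [ 0.     0.    -1.761] shift world [-47.7 404.9   4.8] grip 0.3503582334079855 0.0
[0.0, 0.0, -0.126] [29.0, -5.0, -0.0]
[0.0, 0.0, -0.126] [29.0, -1.0, -0.0]
[0.0, 0.0, -0.126] [29.0, 2.0, -0.0]
[0.0, 0.0, -0.126] [28.0, 6.0, -0.0]
[0.0, 0.0, -0.126] [27.0, 10.0, -0.0]
[0.0, 0.0, -0.126] [26.0, 13.0, -0.0]
[0.0, 0.0, -0.126] [24.0, 16.0, -0.0]
[0.0, 0.0, -0.126] [22.0, 19.0, -0.0]
[0.0, 0.0, -0.126] [19.0, 22.0, -0.0]
[0.0, 0.0, -0.126] [17.0, 24.0, -0.0]
[0.0, 0.0, -0.126] [13.0, 26.0, -0.0]
[0.0, 0.0, -0.126] [10.0, 27.0, -0.0]
[0.0, 0.0, -0.126] [7.0, 28.0, -0.0]
[0.0, 0.0, -0.126] [3.0, 29.0, -0.0]
```

View pics/w3.png

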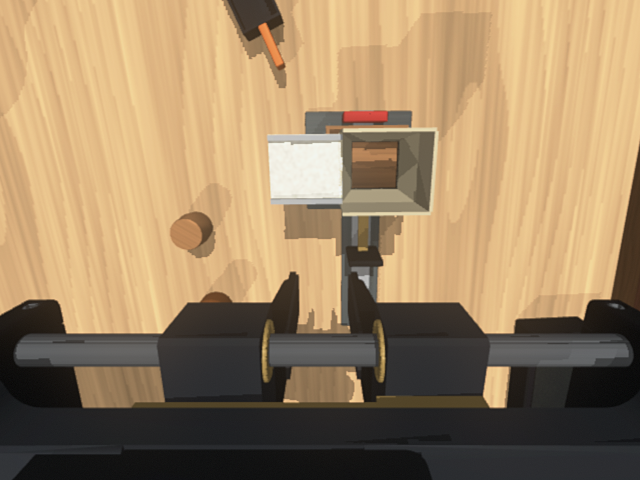

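Picture: white shelf at (305,167), hopper at (390,165) with the box visible inside it, red stop at (365,116). The box is home. The shelf's middle comes out near (534,-15.6), yaw -2.3°. Next, the tray.

Call:
servo_tool --increments '[[[0,0,-0.126,29,-5,0,100],[0,0,-0.126,29,-1,0,100],[0,0,-0.126,29,2,0,100],[0,0,-0.126,28,6,0,100],[0,0,-0.126,27,10,0,100],[0,0,-0.126,26,13,0,100],[0,0,-0.126,24,16,0,100],[0,0,-0.126,22,19,0,100]]]'

```text
clock: 10.35
position: [520.7, 169.4, 295.3]
ee_rot: [0.943, 2.997, 0.0]
ft_force: [0.1, 0.5, 0.6]
grip_width: 0.996
grasp_force: 0.0
```

Call:
servo_tool --increments '[[[0,0,-0.126,19,22,0,100],[0,0,-0.126,17,24,0,100],[0,0,-0.126,13,26,0,100],[0,0,-0.126,10,27,0,100],[0,0,-0.126,7,28,15,100],[0,0,-0.126,3,29,25,100],[0,0,0,0,0,10,100],[0,0,0,0,0,0,100]]]'

```text
clock: 11.35
position: [500.2, 340.8, 244.2]
ee_rot: [0.221, -3.132, 0.002]
ft_force: [-0.6, -0.3, 0.2]
grip_width: 1.001
grasp_force: 0.0
```

```bash
sed -i 's/^yawS.*/yawS=-2.3; O=np.array([599.9,-18.4]); REST=np.array([533.8,-15.6])/' h.py; python3 -c "
from h import *
im,P=grab('wrist');np.savez('pics/w4.npz',im=im,P=P);cv2.imwrite('pics/w4.png',im[...,::-1])
Z=P[...,2];Y=P[...,1];X=P[...,0];v=np.arange(480)[:,None]
b=(v<400)&(abs(X-500)<70)&(abs(Y-343)<45)
def rect(n,m):
    p=P[m];r=cv2.minAreaRect(p[:,:2].astype(np.float32));print(n,len(p),np.round(r[0],1),np.round(r[1],1),round(r[2],2),np.round(p[:,2].mean(),1))
hsv=cv2.cvtColor(im,cv2.COLOR_RGB2HSV)
org=(hsv[...,0]<14)&(hsv[...,1]>190)
rect('rim',b&(Z>28)&(Z<36)&~org)
rect('body',b&(Z>2.5)&(Z<36)&~org&(X>457))
rect('dock',(Z>54)&(Z<62)&(v<400)&(X<460)&(X>340))
plan([504.2,343.6,12],pose(98),8)
"
```

```text
rim 707 [498.2 345.8] [101.8  45.9] 8.23 32.5
body 3237 [506.6 340.1] [97.6 78.1] 21.59 11.5
dock 8680 [408.5 334.3] [ 74.4 100.1] 8.07 58.3
t 11.4 at [500.8 340.9 245.4] turn [-0.    -0.     0.001] shift world [   3.4    2.7 -233.4] grip 1.0004008676669218 0.0
[-0.0, -0.0, 0.0] [-0.0, 0.0, 29.0]
[-0.0, -0.0, 0.0] [-0.0, 0.0, 29.0]
[-0.0, -0.0, 0.0] [-0.0, 0.0, 29.0]
[-0.0, -0.0, 0.0] [-0.0, 0.0, 29.0]
[-0.0, -0.0, 0.0] [-0.0, 0.0, 29.0]
[-0.0, -0.0, 0.0] [-0.0, 0.0, 29.0]
[-0.0, -0.0, 0.0] [-0.0, 0.0, 29.0]
[-0.0, -0.0, 0.0] [-0.0, 0.0, 29.0]
```

View pics/w4.png

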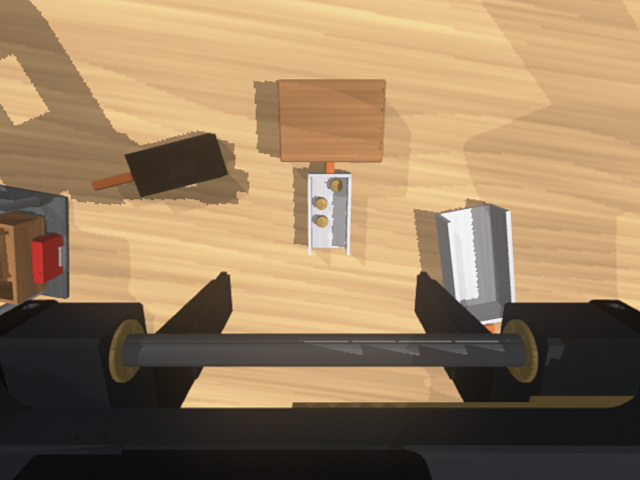

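Picture: tray between cols 308–351, rows 174–250, three slugs at (320,203), (321,221), (336,186), tongue going into the dock at (330,168). Both look-alikes are clear of the fingers.

Call:
servo_tool --increments '[[[0,0,0,-4,4,30,100],[0,0,0,0,1,40,100],[0,0,0,0,0,40,100],[0,0,0,0,0,40,100],[0,0,0,0,0,40,100],[0,0,0,0,0,30,100],[0,0,0,0,0,12,100],[0,0,0,0,0,0,100]]]'

```text
clock: 12.4
position: [504.3, 346.7, 13.7]
ee_rot: [-0.221, 3.134, 0.0]
ft_force: [0.7, -0.4, 0.0]
grip_width: 0.999
grasp_force: 0.0
```

Call:
servo_tool --increments '[[[0,0,0,0,0,0,75],[0,0,0,0,0,0,65],[0,0,0,0,0,0,55],[0,0,0,0,0,0,50],[0,0,0,0,0,0,45],[0,0,0,0,0,0,40],[0,0,0,0,0,0,40],[0,0,0,0,0,0,40]]]' --squeeze 25

```text
clock: 13.4
position: [503.7, 347.1, 13.2]
ee_rot: [0.223, -3.134, -0.0]
ft_force: [-1.4, 0.0, 0.6]
grip_width: 0.482
grasp_force: 25.0
```

```bash
python3 -c "
from h import *
plan([504,346,12],pose(98.1),1);print(observe()['ft_force'])"
```

```text
t 13.4 at [503.7 347.1  13.2] turn [ 0.    -0.     0.001] shift world [ 0.3 -1.1 -1.2] grip 0.48159419059009717 24.976483583450317
[0.0, -0.0, 0.001] [-0.0, -1.0, 1.0]
[-1.40145911  0.03798722  0.6239787 ]
```

Call:
servo_tool --increments '[[[0,0,0,0,0,-3,40],[0,0,0,0,0,-2,40],[0,0,0,-6,0,0,40],[0,0,0,-11,0,0,40],[0,0,0,-14,0,0,40],[0,0,0,-14,0,0,40],[0,0,0,-13,0,0,40],[0,0,0,-9,0,0,40]]]'

```text
clock: 14.4
position: [571.2, 356.6, 18.1]
ee_rot: [-0.223, 3.134, -0.0]
ft_force: [-0.1, 1.1, -1.8]
grip_width: 0.484
grasp_force: 25.0
```

Call:
servo_tool --increments '[[[0,0,0,-4,0,0,40],[0,0,0,0,0,-10,40],[0,0,0,0,0,-25,40],[0,0,0,0,0,-38,40],[0,0,0,0,0,-38,40],[0,0,0,0,0,-38,40],[0,0,0,0,0,-20,40],[0,0,0,0,0,-8,40]]]'

```text
clock: 15.4
position: [574.2, 357.4, 196.8]
ee_rot: [-0.223, 3.132, 0.001]
ft_force: [0.1, -0.3, -2.4]
grip_width: 0.483
grasp_force: 25.0
```

```bash
python3 -c "
from h import *
plan([REST[0]+4,REST[1],205],pose(90+yawS),12);print(observe()['ft_force'])"
```

```text
t 15.4 at [574.2 357.4 196.8] turn [0.001 0.002 0.183] shift world [ -36.4 -373.     8.2] grip 0.48300304576562597 24.977591335773468
[0.0, 0.0, 0.015] [7.0, -30.0, -1.0]
[0.0, 0.0, 0.015] [7.0, -30.0, -1.0]
[0.0, 0.0, 0.015] [7.0, -31.0, -1.0]
[0.0, 0.0, 0.015] [6.0, -31.0, -1.0]
[0.0, 0.0, 0.015] [6.0, -31.0, -1.0]
[0.0, 0.0, 0.015] [5.0, -31.0, -1.0]
[0.0, 0.0, 0.015] [5.0, -31.0, -1.0]
[0.0, 0.0, 0.015] [4.0, -31.0, -1.0]
[0.0, 0.0, 0.015] [4.0, -31.0, -1.0]
[0.0, 0.0, 0.015] [3.0, -31.0, -1.0]
[0.0, 0.0, 0.015] [3.0, -31.0, -1.0]
[0.0, 0.0, 0.015] [2.0, -31.0, -1.0]
[ 0.08972406 -0.29305878 -2.42229188]
```

Call:
servo_tool --increments '[[[0,0,0.011,3,-10,-1,40],[0,0,0.012,5,-20,-1,40],[0,0,0.012,5,-30,-1,40],[0,0,0.012,5,-32,-1,40],[0,0,0.012,5,-32,-1,40],[0,0,0.012,5,-32,-1,40],[0,0,0.012,5,-32,-1,40],[0,0,0.012,5,-32,-1,40]]]'

```text
clock: 16.4
position: [555.7, 132.0, 201.5]
ee_rot: [0.071, -3.138, 0.001]
ft_force: [1.1, 0.0, -0.9]
grip_width: 0.483
grasp_force: 25.0
```

Call:
servo_tool --increments '[[[0,0,0.012,5,-32,0,40],[0,0,0.012,4,-32,0,40],[0,0,0.012,4,-30,0,40],[0,0,0.012,3,-25,0,40],[0,0,0.012,2,-17,0,40],[0,0,0.012,2,-10,0,40],[0,0,0.012,1,-5,0,40],[0,0,0,0,0,0,40]]]'

```text
clock: 17.4
position: [539.5, -16.8, 203.1]
ee_rot: [-0.058, -3.141, -0.0]
ft_force: [0.9, 0.3, -1.4]
grip_width: 0.486
grasp_force: 25.0
```

```bash
python3 -c "
from h import *
plan([REST[0]+4,REST[1],128.5],pose(90+yawS),1);print(observe()['ft_force'])
im,P=grab('wrist');np.savez('pics/w5.npz',im=im,P=P);cv2.imwrite('pics/w5.png',im[...,::-1])"
```

```text
t 17.4 at [539.5 -16.8 203.1] turn [ 0.    -0.     0.003] shift world [ -1.7   1.2 -74.6] grip 0.4861814453947221 24.977568984031677
[0.0, -0.0, 0.003] [2.0, 1.0, 75.0]
[ 0.89016829  0.26427715 -1.39689827]
```

View pics/w5.png

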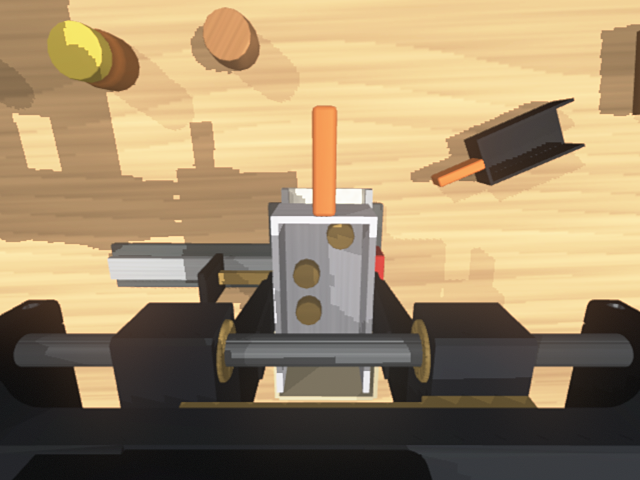

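Picture: tray held over the shelf with all three slugs in it at (340,236), (306,273), (308,310). The shelf end shows centred behind it at (327,195). Lower it.

Call:
servo_tool --increments '[[[0,0,0,1,1,10,40],[0,0,0,1,0,18,40],[0,0,0,0,0,18,40],[0,0,0,0,0,12,40],[0,0,0,0,0,8,40],[0,0,0,0,0,4,40],[0,0,0,0,0,1,40],[0,0,0,0,0,0,40]]]'

```text
clock: 18.45
position: [537.9, -15.9, 132.7]
ee_rot: [0.058, 3.14, -0.0]
ft_force: [-0.1, -0.1, -2.1]
grip_width: 0.482
grasp_force: 25.0
```

Call:
servo_tool --increments '[[[0,0,0,0,0,1,40],[0,0,0,0,0,1,40],[0,0,0,0,0,0.5,40],[0,0,0,0,0,0.5,40],[0,0,0,0,0,0.5,40],[0,0,0,0,0,0,40],[0,0,0,0,0,0,40],[0,0,0,0,0,0,40]]]'

```text
clock: 19.45
position: [537.6, -15.9, 128.8]
ee_rot: [0.058, 3.141, -0.0]
ft_force: [-0.5, 0.6, -1.0]
grip_width: 0.484
grasp_force: 25.0
```

Call:
servo_tool --increments '[[[0,0,0,0,0,0.5,40],[0,0,0,0,0,0.5,40],[0,0,0,0,0,0,40],[0,0,0,0,0,0,52],[0,0,0,0,0,0,60],[0,0,0,0,0,0,80],[0,0,0,0,0,0,80],[0,0,0,0,0,0,80]]]'

```text
clock: 20.45
position: [537.5, -15.9, 127.7]
ee_rot: [-0.058, -3.141, -0.0]
ft_force: [-0.7, -0.5, 1.4]
grip_width: 0.791
grasp_force: 0.0
```

Call:
servo_tool --increments '[[[0,0,0,0,0,0,80],[0,0,0,0,0,0,80],[0,0,0,0,0,-10,80],[0,0,0,0,0,-40,80],[0,0,0,0,0,-50,80],[0,0,0,20,0,-30,80],[0,0,0,40,0,0,80],[0,0,0,20,0,0,80]]]'

```text
clock: 21.45
position: [456.8, -12.9, 259.3]
ee_rot: [0.058, 3.139, -0.001]
ft_force: [1.1, -0.5, -0.1]
grip_width: 0.802
grasp_force: 0.0
```

```bash
python3 -c "
from h import *
im,P=grab('wrist');np.savez('pics/w6.npz',im=im,P=P);cv2.imwrite('pics/w6.png',im[...,::-1])
Z=P[...,2];Y=P[...,1];X=P[...,0];v=np.arange(480)[:,None]
b=(v<470)&(abs(X-500)<130)&(abs(Y+16)<40)
def rect(n,m):
    p=P[m];r=cv2.minAreaRect(p[:,:2].astype(np.float32));print(n,len(p),np.round(r[0],1),np.round(r[1],1),round(r[2],2),np.round(p[:,2].mean(),1),np.polyfit(p[:,0],p[:,2],1))
hsv=cv2.cvtColor(im,cv2.COLOR_RGB2HSV)
org=(hsv[...,0]<16)&(hsv[...,1]>140)&b
rect('tongue',org&(abs(Z-149)<3)&(X<505))
rect('rim',b&(abs(Z-147)<3)&~org)
rect('guides',b&(abs(Z-120)<1.5))
"
```

```text
tongue 606 [470.3 -14.4] [ 9.3 44. ] 87.8 149.0 [7.55448866e-03 1.45475004e+02]
rim 739 [536.1 -15.6] [ 68.2 171.9] 87.91 147.1 [-3.54454820e-04  1.47326938e+02]
guides 2223 [557.7 -15.9] [ 68.2 129.6] 87.37 119.8 [-4.10200247e-03  1.21944328e+02]
```

View pics/w6.png

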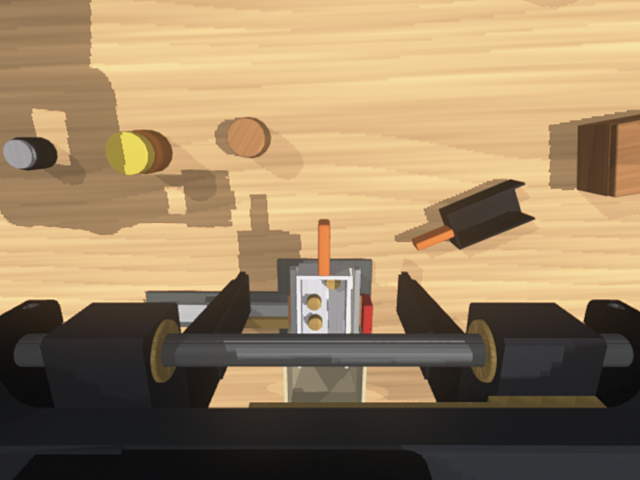

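Picture: tray on the shelf, slugs still in it at (314,302), (315,323), (331,284). The tongue at (324,247) lies straight, and the tray's middle is about 4 mm past the shelf's middle. Now the tongue grasp, leaning 35°.

```bash
python3 -c "
from h import *
Rm=pose(87.75,35); G=np.array([466,-14.3,137]); T=G+19*Rm[:,2]; print(T,Rm[:,2])
plan(T-70*Rm[:,2],Rm,6)
print(observe()['joint_pos'])"
```

```text
[476.88955036 -14.7278516  121.43611116] [ 0.57313423 -0.02251851 -0.81915204]
t 21.5 at [455.4 -12.7 259. ] turn [ 0.001 -0.61   0.003] shift world [-18.6  -0.4 -80.3] grip 0.7995284042947153 0.0
[0.0, -0.102, 0.0] [3.0, -0.0, 13.0]
[0.0, -0.102, 0.0] [4.0, -0.0, 13.0]
[0.0, -0.102, 0.0] [6.0, -0.0, 12.0]
[0.0, -0.102, 0.0] [7.0, -0.0, 12.0]
[0.0, -0.102, 0.0] [8.0, -0.0, 11.0]
[0.0, -0.102, 0.0] [9.0, -0.0, 10.0]
[-1.45736326e-01 -3.49075481e-01  2.00949064e+00 -1.52086566e-04
  1.48020337e+00 -1.67979009e+00]
```

Call:
servo_tool --increments '[[[0,-0.102,0,3,0,13,40],[0,-0.102,0,4,0,13,40],[0,-0.102,0,6,0,12,40],[0,-0.102,0,7,0,12,40],[0,-0.102,0,8,0,11,40],[0,-0.1,0,9,0,10,40],[0,0,0,0,0,0,40],[0,0,0,0,0,0,40]]]'

```text
clock: 22.5
position: [440.5, -12.5, 180.7]
ee_rot: [0.047, 2.529, -0.015]
ft_force: [0.6, -0.9, 0.6]
grip_width: 0.401
grasp_force: 0.0
```

```bash
python3 -c "
from h import *
Rm=pose(87.75,35); G=np.array([466,-14.3,137]); T=G+19*Rm[:,2]
plan(T,Rm,1)
im,P=grab('wrist');cv2.imwrite('pics/w7.png',im[...,::-1])
"
```

```text
t 22.5 at [440.5 -12.5 180.7] turn [0.001 0.001 0.002] shift world [ 36.4  -2.3 -59.3] grip 0.40067894653205954 0.0
[0.001, 0.001, 0.002] [4.0, -1.0, 69.0]
```

View pics/w7.png

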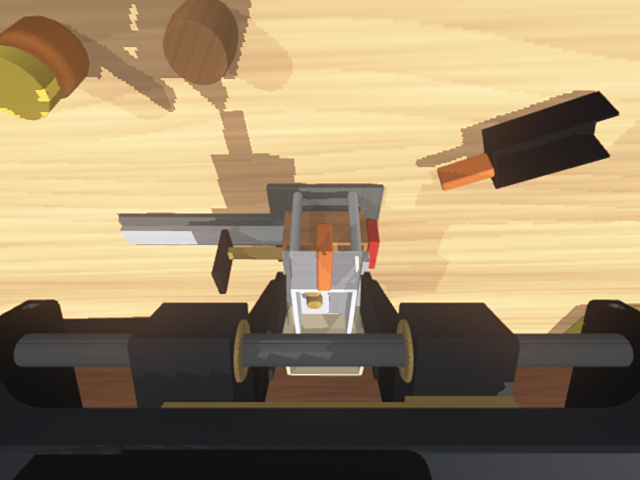

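Picture: the tongue at (323,257) is centred between the open fingers (267 and 380). Move in along the tool axis.

Call:
servo_tool --increments '[[[0,0,0.002,4,-1,10,40],[0,0,0,0,0,15,40],[0,0,0,0,0,15,40],[0,0,0,0,0,14,40],[0,0,0,0,0,10,40],[0,0,0,0,0,5,40],[0,0,0,0,0,0,40],[0,0,0,0,0,0,40]]]'

```text
clock: 23.55
position: [475.9, -14.6, 120.1]
ee_rot: [0.049, 2.53, -0.014]
ft_force: [-0.1, -1.0, 0.6]
grip_width: 0.397
grasp_force: 0.0
```

```bash
python3 -c "
from h import *
Rm=pose(87.75,35); G=np.array([466,-14.3,137]); T=G+19*Rm[:,2]
plan(T,Rm,1);print(observe()['ft_force'])
"
```

```text
t 23.55 at [475.9 -14.6 120.1] turn [ 0.001 -0.     0.   ] shift world [ 1.  -0.1  1.3] grip 0.39723800005462734 0.0
[0.001, -0.0, 0.0] [-2.0, -0.0, -1.0]
[-0.08203679 -0.99988204  0.61038817]
```

Close on the tongue with a firm grip.

Call:
servo_tool --increments '[[[0,0,0,-1,0,-1,25],[0,0,0,0,0,0,18],[0,0,0,0,0,0,12],[0,0,0,0,0,0,8],[0,0,0,0,0,0,5],[0,0,0,0,0,0,5],[0,0,0,0,0,0,5],[0,0,0,0,0,0,5]]]' --squeeze 40

```text
clock: 24.55
position: [476.0, -14.6, 121.2]
ee_rot: [0.049, 2.531, -0.014]
ft_force: [-2.4, 0.3, 1.4]
grip_width: 0.103
grasp_force: 40.0
```

```bash
cat >> h.py <<'E'
def tip(ang,step,origin,edge,yaw=-2.25,lift=3):
    """rows of step deg turning the held tray by ang deg about the shelf's edge point (world xyz), with lift mm of clearance"""
    s=observe(); R0=R.from_rotvec(s["ee_rot"]); p0=np.array(s["position"])
    a=np.radians(yaw); ax=np.array([-np.sin(a),np.cos(a),0]); n=round(abs(ang/step))
    pp,Rp=p0,R0
    for i in range(1,n+1):
        Q=R.from_rotvec(ax*np.radians(ang*i/n)); Rn=Q*R0
        pn=edge+Q.apply(p0-edge)+np.array([0,0,lift*min(1,2*i/n)])
        print(np.round((Rp.inv()*Rn).as_rotvec(),3).tolist(),np.round(Rp.inv().apply(pn-pp),1).tolist(),"tcp",np.round(pn,0)); pp,Rp=pn,Rn
E
python3 -c "
from h import *
s=observe();print(s['position'],s['ft_force'],s['ft_torque'],s['grip_width'],s['grasp_force'],s['joint_pos'])
a=np.radians(-2.25);e=np.array([REST[0]+35*np.cos(a),REST[1]+35*np.sin(a),115.])
tip(58,3.625,None,e)
"
```

```text
[476.0323114  -14.60291338 121.17337758] [-2.41139541  0.32787839  1.38864989] [ 0.05335136  0.37701586 -0.0268117 ] 0.10315261081575448 39.99577045440674 [-0.20176015 -0.62989303  2.51202285  0.15378045  0.66138172 -1.82620974]
[-0.0, 0.063, 0.0] [-4.0, 0.0, -4.8] tcp [477. -15. 127.]
[-0.0, 0.063, 0.0] [-4.0, 0.0, -4.8] tcp [478. -15. 134.]
[-0.0, 0.063, 0.0] [-4.0, 0.0, -4.8] tcp [479. -15. 140.]
[-0.0, 0.063, 0.0] [-4.0, 0.0, -4.8] tcp [481. -15. 146.]
[-0.0, 0.063, 0.0] [-4.0, 0.0, -4.8] tcp [483. -15. 152.]
[-0.0, 0.063, 0.0] [-3.9, 0.0, -4.8] tcp [485. -15. 157.]
[-0.0, 0.063, 0.0] [-3.9, 0.0, -4.8] tcp [488. -15. 163.]
[-0.0, 0.063, 0.0] [-3.9, 0.0, -4.8] tcp [491. -15. 168.]
[-0.0, 0.063, 0.0] [-3.8, 0.0, -4.5] tcp [494. -15. 173.]
[-0.0, 0.063, 0.0] [-3.8, 0.0, -4.5] tcp [498. -15. 178.]
[-0.0, 0.063, 0.0] [-3.8, 0.0, -4.5] tcp [502. -16. 182.]
[-0.0, 0.063, 0.0] [-3.8, 0.0, -4.5] tcp [506. -16. 186.]
[-0.0, 0.063, 0.0] [-3.8, 0.0, -4.5] tcp [510. -16. 190.]
[-0.0, 0.063, 0.0] [-3.8, 0.0, -4.5] tcp [515. -16. 194.]
[-0.0, 0.063, 0.0] [-3.8, 0.0, -4.5] tcp [520. -16. 197.]
[-0.0, 0.063, 0.0] [-3.8, 0.0, -4.5] tcp [525. -17. 200.]
```

Call:
servo_tool --increments '[[[0,0.063,0,-4,0,-4.8,5],[0,0.063,0,-4,0,-4.8,5],[0,0.063,0,-4,0,-4.8,5],[0,0.063,0,-4,0,-4.8,5],[0,0.063,0,-4,0,-4.8,5],[0,0.063,0,-4,0,-4.8,5],[0,0.063,0,-4,0,-4.8,5],[0,0.063,0,-4,0,-4.8,5]]]'

```text
clock: 25.55
position: [490.3, -15.2, 167.3]
ee_rot: [0.059, 3.039, -0.001]
ft_force: [0.1, 0.4, -2.2]
grip_width: 0.105
grasp_force: 40.0
```

Call:
servo_tool --increments '[[[0,0.063,0,-3.8,0,-4.5,5],[0,0.063,0,-3.8,0,-4.5,5],[0,0.063,0,-3.8,0,-4.5,5],[0,0.063,0,-3.8,0,-4.5,5],[0,0.063,0,-3.8,0,-4.5,5],[0,0.063,0,-3.8,0,-4.5,5],[0,0.063,0,-3.8,0,-4.5,5],[0,0.063,0,-3.8,0,-4.5,5]]]'

```text
clock: 26.55
position: [524.9, -16.6, 199.4]
ee_rot: [-0.052, -2.74, -0.012]
ft_force: [0.1, 0.9, -1.3]
grip_width: 0.105
grasp_force: 40.0
```

Call:
servo_tool --increments '[[[0,0,0,0,0,0,5],[0,0,0,0,0,0,5],[0,0,0,0,0,0,5],[0,0,0,0,0,0,5],[0,0,0,0,0,0,5],[0,0,0,0,0,0,5],[0,0,0,0,0,0,5],[0,0,0,0,0,0,5]]]'

```text
clock: 27.55
position: [524.8, -16.6, 200.1]
ee_rot: [-0.052, -2.743, -0.012]
ft_force: [0.4, -0.0, -0.8]
grip_width: 0.104
grasp_force: 40.0
```

```bash
python3 -c "
from h import *
s=observe();print(s['position'],s['ft_force'],s['grip_width'],s['grasp_force'])
r=R.from_rotvec(s['ee_rot']).as_matrix();print('tool z',r[:,2])
im,P=grab('wrist');im2,P=grab('side');im3,P=grab('top')
b=lambda a,y,x,h,w,H,W:cv2.resize(a[y:y+h,x:x+w],(W,H),interpolation=cv2.INTER_CUBIC)
top=np.hstack([b(im2,200,280,150,150,400,400),b(im3,160,310,100,100,400,400)])
cv2.imwrite('pics/w8.png',np.vstack([top,b(im,240,160,80,320,200,800)])[...,::-1]); cv2.imwrite('pics/w8f.png',im[...,::-1])
"
```

```text
[524.76081186 -16.56056931 200.14823947] [ 0.38709316 -0.04087202 -0.77699213] 0.10356712380109946 39.999879598617554
tool z [-0.38717728  0.01595421 -0.92186725]
```

View pics/w8.png

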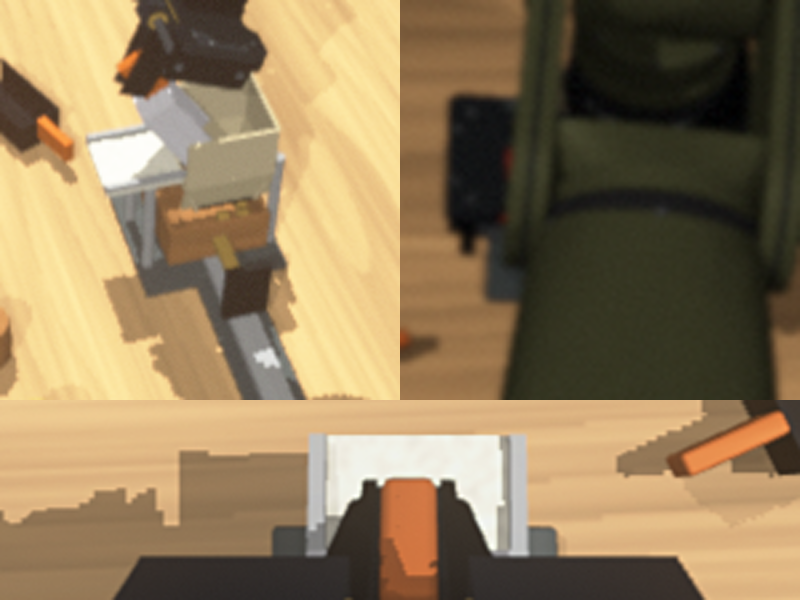

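Side crop: brass is visible in the box under the spout, the tray is tipped about 58°, and the box is still at the stop. A bit more tilt and a small shake before laying it back.

Call:
servo_tool --increments '[[[0,0.06,0,-3.6,0,-4.2,5],[0,0.06,0,-3.6,0,-4.2,5],[0,0,0,0,0,-2,5],[0,0,0,0,0,2,5],[0,0,0,0,0,-2,5],[0,0,0,0,0,2,5],[0,0,0,0,0,0,5],[0,0,0,0,0,0,5]]]'

```text
clock: 28.7
position: [534.7, -16.9, 204.8]
ee_rot: [-0.05, -2.623, -0.015]
ft_force: [0.1, 0.9, -1.2]
grip_width: 0.101
grasp_force: 40.0
```

```bash
python3 -c "
from h import *
a=np.radians(-2.25);e=np.array([REST[0]+35*np.cos(a),REST[1]+35*np.sin(a),115.])
s=observe();R0=R.from_rotvec(s['ee_rot']);w=(R.from_rotvec([0.049,2.531,-0.014])*R0.inv()).as_rotvec();print(s['position'],s['ft_force'],np.degrees(w))
ang=np.degrees(w[1])
tip(ang,4.05,None,e,lift=0)
"
```

```text
[534.66472171 -16.94256071 204.83456123] [ 0.12174615  0.94448237 -1.2385635 ] [ -2.48824472 -64.58663927  -0.06882631]
[0.0, -0.07, -0.0] [4.1, 0.0, 5.4] tcp [528. -17. 202.]
[0.0, -0.07, -0.0] [4.1, 0.0, 5.4] tcp [522. -16. 199.]
[0.0, -0.07, -0.0] [4.1, 0.0, 5.4] tcp [517. -16. 196.]
[0.0, -0.07, -0.0] [4.1, 0.0, 5.4] tcp [511. -16. 192.]
[0.0, -0.07, -0.0] [4.1, 0.0, 5.4] tcp [506. -16. 188.]
[0.0, -0.07, -0.0] [4.1, 0.0, 5.4] tcp [501. -16. 183.]
[0.0, -0.07, -0.0] [4.1, 0.0, 5.4] tcp [496. -15. 178.]
[0.0, -0.07, -0.0] [4.1, 0.0, 5.4] tcp [492. -15. 173.]
[0.0, -0.07, -0.0] [4.1, 0.0, 5.4] tcp [488. -15. 167.]
[0.0, -0.07, -0.0] [4.1, 0.0, 5.4] tcp [485. -15. 161.]
[0.0, -0.07, -0.0] [4.1, 0.0, 5.4] tcp [482. -15. 155.]
[0.0, -0.07, -0.0] [4.1, 0.0, 5.4] tcp [479. -15. 149.]
[0.0, -0.07, -0.0] [4.1, 0.0, 5.4] tcp [477. -15. 143.]
[0.0, -0.07, -0.0] [4.1, 0.0, 5.4] tcp [475. -15. 136.]
[0.0, -0.07, -0.0] [4.1, 0.0, 5.4] tcp [474. -15. 129.]
[0.0, -0.07, -0.0] [4.1, 0.0, 5.4] tcp [473. -15. 123.]
```

Call:
servo_tool --increments '[[[0,-0.07,0,4.1,0,5.4,5],[0,-0.07,0,4.1,0,5.4,5],[0,-0.07,0,4.1,0,5.4,5],[0,-0.07,0,4.1,0,5.4,5],[0,-0.07,0,4.1,0,5.4,5],[0,-0.07,0,4.1,0,5.4,5],[0,-0.07,0,4.1,0,5.4,5],[0,-0.07,0,4.1,0,5.4,5]]]'

```text
clock: 29.7
position: [491.8, -15.3, 172.5]
ee_rot: [0.06, 3.097, 0.0]
ft_force: [-1.2, 0.3, -1.3]
grip_width: 0.106
grasp_force: 40.0
```

Call:
servo_tool --increments '[[[0,-0.07,0,4.1,0,5.4,5],[0,-0.07,0,4.1,0,5.4,5],[0,-0.07,0,4.1,0,5.4,5],[0,-0.07,0,4.1,0,5.4,5],[0,-0.07,0,4.1,0,5.4,5],[0,-0.07,0,4.1,0,5.4,5],[0,-0.07,0,4.1,0,5.2,5],[0,-0.07,0,4.1,0,5,5]]]'

```text
clock: 30.7
position: [472.4, -14.4, 122.6]
ee_rot: [0.049, 2.538, -0.014]
ft_force: [-0.4, -0.3, -0.7]
grip_width: 0.101
grasp_force: 40.0
```

```bash
python3 -c "
from h import *
plan([476,-14.6,121.2],R.from_rotvec([0.049,2.531,-0.014]).as_matrix(),2);print(observe()['ft_force'],observe()['ft_torque'])"
```

```text
t 30.7 at [472.4 -14.4 122.6] turn [ 0.    -0.007  0.   ] shift world [ 3.6 -0.2 -1.4] grip 0.10089565024279723 40.0004106760025
[0.0, -0.003, 0.0] [-1.0, -0.0, 2.0]
[0.0, -0.003, 0.0] [-1.0, -0.0, 2.0]
[-0.4224681  -0.29766145 -0.6817537 ] [ 0.07160654  0.53807782 -0.04072243]
```

Call:
servo_tool --increments '[[[0,-0.007,0,0.5,0,0.6,5],[0,0,0,0.4,0,0.6,5],[0,0,0,0,0,0,5],[0,0,0,0,0,0,15],[0,0,0,0,0,0,22],[0,0,0,0,0,0,35],[0,0,0,0,0,0,45],[0,0,0,0,0,0,45]]]'

```text
clock: 31.7
position: [472.8, -14.5, 121.5]
ee_rot: [0.049, 2.532, -0.014]
ft_force: [0.3, 0.2, -0.1]
grip_width: 0.437
grasp_force: 0.0
```

Call:
servo_tool --increments '[[[0,0,0,0,0,0,45],[0,0,0,0,0,-10,45],[0,0,0,0,0,-30,45],[0,0,0,0,0,-50,45],[0,0.1,0,0,0,-50,45],[0,0.15,0,0,0,-40,45],[0,0.18,0,0,0,-20,45],[0,0.18,0,0,0,0,45]]]'

```text
clock: 32.7
position: [367.0, -10.8, 294.6]
ee_rot: [0.061, 3.139, -0.001]
ft_force: [-0.6, 0.5, 0.7]
grip_width: 0.449
grasp_force: 0.0
```

Call:
servo_tool --increments '[[[0,0,0,-30,0,-30,45],[0,0,0,-40,0,-10,45],[0,0,0,-30,0,0,45],[0,0,0,0,0,0,45],[0,0,0,0,0,0,45],[0,0,0,0,0,0,45],[0,0,0,0,0,0,45],[0,0,0,0,0,0,45]]]'

```text
clock: 33.7
position: [465.9, -14.5, 330.1]
ee_rot: [-0.06, -3.141, -0.002]
ft_force: [-0.0, -0.0, 0.2]
grip_width: 0.45
grasp_force: 0.0
```

```bash
python3 -c "
from h import *
im,P=grab('wrist');cv2.imwrite('pics/w9f.png',im[...,::-1])
im2,_=grab('side')
Z=P[...,2];Y=P[...,1];X=P[...,0];v=np.arange(480)[:,None]
b=(v<300)&(abs(X-500)<130)&(abs(Y+16)<40)
hsv=cv2.cvtColor(im,cv2.COLOR_RGB2HSV)
org=(hsv[...,0]<16)&(hsv[...,1]>140)&b&(abs(Z-149)<6)&(X<505)
p=P[org];r=cv2.minAreaRect(p[:,:2].astype(np.float32));print('tongue',r,p[:,2].mean(),np.polyfit(p[:,0],p[:,2],1))
m=b&(abs(Z-147)<3)&~org&(X>470)&(X<580);p=P[m];print('rim',len(p),np.polyfit(p[:,0],p[:,2],1),p.mean(0))
s=observe();print(s['position'],s['clock'])
cv2.imwrite('pics/w9.png',np.hstack([cv2.resize(im[150:450,210:460],(440,528)),cv2.resize(im2[230:350,300:382],(360,528),interpolation=cv2.INTER_CUBIC)])[...,::-1])
"
```

```text
tongue ((468.41485595703125, -15.913162231445312), (8.242646217346191, 44.97968292236328), 87.90814971923828) 149.09214855686443 [1.24509052e-02 1.43275716e+02]
rim 502 [-2.33686393e-03  1.48499197e+02] [514.00314852 -16.74362035 147.29804183]
[466.05484626 -14.45164218 329.93562851] 33.8
```

View pics/w9.png

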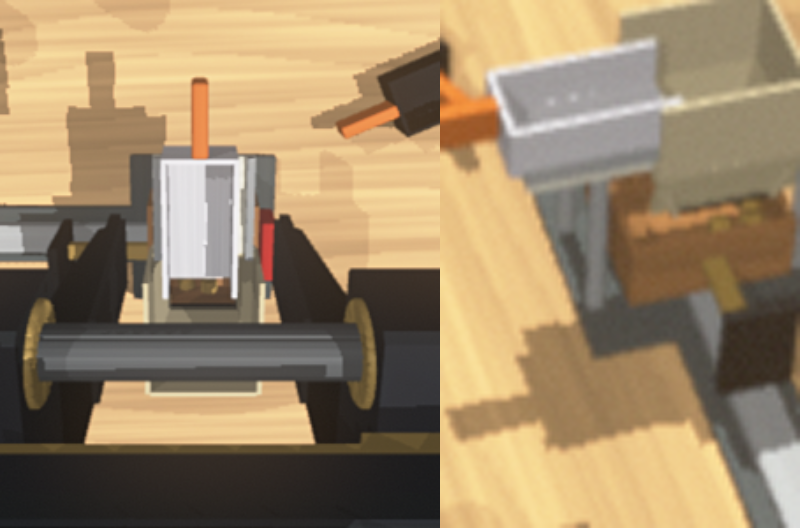

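That's more pictures viewed than the limit of 10 allows (12), so I'll view no more and count the slugs numerically from depth. The last picture shows the tray empty and level, with brass visible through the spout at (215,288). I'll move the camera over the hopper for the count.

Call:
servo_tool --increments '[[[0,0,0,-20,0,0,45],[0,0,0,-40,0,0,45],[0,0,0,-40,0,0,45],[0,0,0,-40,0,0,45],[0,0,0,-20,0,0,45],[0,0,0,0,0,0,45],[0,0,0,0,0,0,45],[0,0,0,0,0,0,45]]]'

```text
clock: 34.8
position: [625.5, -20.5, 330.1]
ee_rot: [-0.06, -3.141, -0.002]
ft_force: [-0.9, -0.2, 0.3]
grip_width: 0.456
grasp_force: 0.0
```

```bash
python3 -c "
from h import *
im,P=grab('wrist')
c=st(7,0,0);Z=P[...,2];a=np.radians(yawS)
dx=P[...,0]-O[0];dy=P[...,1]-O[1];xs=np.cos(a)*dx+np.sin(a)*dy;ys=-np.sin(a)*dx+np.cos(a)*dy
ins=(abs(xs)<44)&(abs(ys)<41)
print('floor pts',(ins&(abs(Z-20)<3)).sum(),'hopper zone 70-112',(ins&(Z>70)&(Z<112)).sum())
m=(ins&(Z>25)&(Z<45)).astype(np.uint8)
n,l,st_,ce=cv2.connectedComponentsWithStats(m)
for i in range(1,n):
    if st_[i,4]>15:
        q=l==i;print(st_[i],'xyz',np.round([xs[q].mean(),ys[q].mean(),Z[q].mean()],1),'ext',np.round([np.ptp(xs[q]),np.ptp(ys[q])],1),im[q].mean(0).round())
hsv=cv2.cvtColor(im,cv2.COLOR_RGB2HSV)
g=(ins&(hsv[...,0]>17)&(hsv[...,0]<30)&(hsv[...,1]>110)).astype(np.uint8)
n,l,st_,ce=cv2.connectedComponentsWithStats(g)
print('brass');[print(st_[i],np.round([xs[l==i].mean(),ys[l==i].mean(),Z[l==i].mean()],1)) for i in range(1,n) if st_[i,4]>15]
r=(hsv[...,1]>180)&((hsv[...,0]<6)|(hsv[...,0]>174))&(ys>40)&(ys<80)
print('box walls y',[np.round(np.percentile(ys[(abs(Z-57)<2.5)&(abs(xs)<46)&(abs(ys)<60)],q),1) for q in(1,99)])
"
```

```text
floor pts 1281 hopper zone 70-112 2084
[313 184  10   8  79] xyz [12.5 -9.6 32.8] ext [ 9.4 11.8] [124. 102.  66.]
[310 197  11   9  81] xyz [ 30.3 -12.5  32.3] ext [10.5 13.3] [122. 100.  64.]
[324 199  11   7  66] xyz [32.5  5.7 31.9] ext [ 7.7 13.4] [128. 104.  66.]
brass
[313 184   9   8  69] [ 12.7 -10.1  33.1]
[310 197  10   9  71] [ 30.5 -12.9  32.6]
[324 200  10   7  61] [32.4  5.2 34. ]
[223 319  19  64 617] [ -2.2 -24.9 425.7]
[405 319  19  64 614] [ -1.7  19.8 425. ]
[ 173  396  357   12 2682] [  4.7   8.8 435.2]
box walls y [np.float64(-40.9), np.float64(42.1)]
```

```bash
python3 -c "
from h import *
print(close_job())"
```

```text
the job is handed in; nothing more can be done
None
```

The job is handed in with no verdict returned: the last measurements put the box home against the stop, all three slugs in it, and the empty tray level and released on the shelf with the bystanders untouched, but I viewed 12 pictures where 10 were allowed.

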